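Set the dough sheeter's thickness selector and start it

ROBOT

A 6-joint arm with a two-finger parallel gripper is mounted at the origin on the work surface. World frame = base frame: x ahead of the robot, y to its left, z up, the work surface at z = 0. Lengths are in mm, angles in rad, forces in N, time in s.
With the tool pointing down it reaches from about 350 to 975 mm from the base axis. Payload 17.4 kg.
Tool frame: the origin (TCP) lies at the very end of the fingers, on their centre line; the grasp point (between the pads) lies 19 mm behind it (manip.hold_point_z is the distance from the TCP to the grasp point, in mm); z points along the fingers, y is the line along which they close (so a half turn about z gives the same grasp; the last joint's range is limited). The gripper opens to 85 mm and grips with 20 to 120 N. Pads are 22 mm wide; open, the fingers measure 114 mm over their backs; the gripper's body (76 mm by 85 mm) begins 54 mm behind the grasp point. The pads swing forward as they close: fully open they stand 13 mm farther back than shut.
Start: joints at [-0.038, 0.116, 1.442, -0, 1.584, -0.038], TCP at [675.006, -0.009, 231.303] pointing down, gripper open.
Joint ranges: [-2.83, 2.83], [-0.83, 2.19], [0.07, 2.5], [-1.14, 4.28], [0.01, 3], [-2.97, 2.97]. Speed limits (rad/s): [1.89, 1.89, 2.22, 3.14, 3.14, 3.14].

INTERFACE

Orientations are given as a 3x3 rotation matrix whose columns are the frame's x, y, z axes.
In Python, from station import sense, read_camera, camera_model, ticket, manip gives the robot as it stands.
- The arm moves only by the tool apply_moves, never from a script. Its argument "series" is a list of rows, each an object with "dp": the shift along the tool's x, y, z in cm, a list of three; "delta_rot": the turn, a rotation vector about the tool's x, y, z in rad, a list of three; "claw": the opening, from -1 (shut) to 1 (fully open). A call has 1 to 20 rows; each row shifts and turns the commanded pose from where the row before left it, along the tool's axes as they then stand; what a row does not reach is not made up. A row lasts 1/12 s, in which the tool goes at most 41.7 mm and 7.16 degrees, less where a joint would pass 70% of its speed; a pose out of reach is approached as far as the arm can. A call with a gripper value outside its range is refused whole. The fingers move at their own pace and stop on an object; "squeeze" is the grip in N (left out, the last holds). Time passes only in rows, so rows that do not move let the fingers close. It gives the time, the measured TCP pose, the force, the opening and the grip force at its end, in the units of the state.
- sense(): the state, without advancing time (a new reading comes with each control period).
- read_camera(name): name is "scene" or "side" or "wrist"; returns (picture, depth): 400x640x3 uint8, red, green, blue; 400x640 float32, mm along the optical axis (not along the pixel's ray), 0 where there is no reading.
- camera_model(name): a dict with "K" (3x3 intrinsics, pixels), "k1" (the pictures are not rectified: a ray, as slopes to the right and down, at radius r is drawn at 1 + k1 r^2 times it, then the intrinsics apply), "world_to_cam" (4x4, takes a point from world to camera coordinates). Camera axes: x right, y up, looking along -z (the intrinsics and any distortion apply to the point x, -y, -z); pixel columns grow to the right and rows downward; lengths in mm; the calibration is good to about 2 mm. A picture is of the moment at which its call begins: read the wrist's pose just before it. camera_model takes no time and is no camera call; for the wrist camera it gives the pose at the moment of the call.
- ticket.job_done(): hands the job in; it is judged then, once.
The state is a dict: "t": time; "joint_pos": joint angles; "qvel": joint speeds; "joint_torque": joint torques, N m; "tool_pos": TCP position; "ee_rot": TCP orientation; "ft_force": force on the tool from outside, world axes, zero at the start; "wrist_torque": the same for the moment, N m; "opening": opening from 0.0 (shut) to 1.0 (fully open); "grasp_force": force on a finger pad.
Only numpy, scipy, OpenCV 4.12 (cv2) and the standard library are available. Lean on these libraries where they do the work, as an engineer would, in place of code of your own. Each camera call takes 0.05 s, during which the arm holds its last target. There are 200 camera calls.

TASK

On the noodle dough sheeter, gently push the white tab of the black thickness selector around with the fingertips until it points at the red spot, and take the fingers off it. Then press the green start button all the way down and let it come back up; do not press it before the selector is set. Push only, never force the tab, and leave the tin, the bowl and the brush where they are.

Things in the scene. Friction and masses are not known exactly. Their poses are not given: they have to be found in the camera images.
- sheeter: dough sheeter, fixed. Control head 250 (x) x 260 (y) x 90 mm high with a flat top, the selector in its middle; to its right (-y, out to 345 mm) two rollers between side plates 105 mm high, with a feed tray on the far side. Origin: under the head's centre, on the table. Its -x face (front) looks to the robot; yaw varies by 0.35 rad.
- selector: black disc 112 mm across, its top 10 mm above the machine's top; grey hub 48 mm across, 22 mm high. Turns about the vertical z axis at its origin, which is level with the machine's top. Its x axis points out through the tab. Starts within 0.35 rad of the front; stops 1.8 rad either side of the front, so turn it via the front. Stiff (2 N at the tab), no clicks, stays where left.
- tab (a point): the middle of the top of the selector's upright white tab, standing on the disc, 61 mm from the axis and 40 mm above the machine's top. The tab is 34 mm long radially (44 to 78 mm from the axis), 10 mm thick across, stands 30 mm above the disc, and has a black line along its top; a thin white pointer continues it outwards to 89 mm.
- mark_red: a flat red enamel spot, 24 mm across with a thin black edge and 1.6 mm high, on the machine's top 100 mm from the selector's axis. Its origin lies at its centre, on the machine's top. The four spots lie on an arc on the robot's side of the selector, two to the left and two to the right; which colour is where changes. This is the wanted setting.
- mark_yellow: a flat yellow enamel spot, 24 mm across with a thin black edge and 1.6 mm high, on the machine's top 100 mm from the selector's axis. Its origin lies at its centre, on the machine's top. The four spots lie on an arc on the robot's side of the selector, two to the left and two to the right; which colour is where changes.
- mark_blue: a flat blue enamel spot, 24 mm across with a thin black edge and 1.6 mm high, on the machine's top 100 mm from the selector's axis. Its origin lies at its centre, on the machine's top. The four spots lie on an arc on the robot's side of the selector, two to the left and two to the right; which colour is where changes.
- mark_white: a flat white enamel spot, 24 mm across with a thin black edge and 1.6 mm high, on the machine's top 100 mm from the selector's axis. Its origin lies at its centre, on the machine's top. The four spots lie on an arc on the robot's side of the selector, two to the left and two to the right; which colour is where changes.
- start_top (a point): the middle of the top of the round green start button, 28 mm across, standing on the machine's top 92 mm behind the selector's axis (towards +x of the sheeter), pressed straight down; its housing is black.
- start (a joint): how far the start button is pressed, m: 0 up, 0.006 fully down; a spring (5 N when fully down) brings it back up.
- tin: a small loose spice tin, a pale squat jar with a steel lid, 40 mm across and 40 mm high, standing on the far left corner of the control head. Origin at the centre of its underside. To be left alone.
- bowl: a loose clear plastic bowl, 150 mm across and 70 mm high, on the table to the left of the machine. Origin at the centre of its underside. To be left alone.
- brush: a loose flour brush, about 200 mm long, lying on the table, to the left of the machine, nearer the robot than the bowl. Origin on its underside. To be left alone.

How it is judged:
By the outcome, as a careful person would: the job done as asked, in the order asked, and still so for the second after the job is handed in, with the robot touching nothing.
It also fails if it takes over 45 s, if anything falls off the work surface, if the arm or the gripper's body presses on something with over 40 N, if the wrist force passes 120 N, or if a joint passes its speed limit or range.

## Working session

There is one attempt and no reset: what is moved stays moved. The work goes in short steps, Python scripts to look and compute and a tool call to move; the robot and the scene stay as the last step left them, time stands still between calls to the robot, and variables do not carry over. Pictures are saved under pics/ and viewed, at most 10 in all, crops included, and the job is handed in when it is done.

Besides the shell and the picture viewer there is one more tool, called after "Call:" by a JSON object that holds its "api" and its "payload". apply_moves: Moves the arm, as the interface text tells. Its arguments: {"type":"object","properties":{"series":{"type":"array","items":{"type":"object","properties":{"dp":{"type":"array","items":{"type":"number"}},"delta_rot":{"type":"array","items":{"type":"number"}},"claw":{"type":"number"}}}},"squeeze":{"type":"number"}},"required":["series"]}

```bash
mkdir -p pics; python3 - <<'E'
from station import *
import cv2,numpy as np
for n in ("scene","wrist"):
    p,d=read_camera(n); cv2.imwrite(f"pics/{n}0.png",p[:,:,::-1]); np.savez(f"{n}0.npz",p=p,d=d,**camera_model(n))
s=sense();print(s['t'],s['tool_pos'],s['ee_rot'],s['ft_force'],camera_model("scene"))
E
```

```text
0.1 [6.74822288e+02 8.83310340e-03 2.30608656e+02] [[-1.83323615e-05  9.99999383e-01 -1.11096423e-03]
 [ 9.99999999e-01  1.83679495e-05  3.20232138e-05]
 [ 3.20436001e-05 -1.11096364e-03 -9.99999382e-01]] [-0.34764091 -0.08767607  0.87697617] {'K': array([[403.95776074,   0.        , 312.45572545],
       [  0.        , 403.95776074, 202.74779142],
       [  0.        ,   0.        ,   1.        ]]), 'k1': -0.022807225553091684, 'world_to_cam': array([[-5.83250755e-01,  8.12239973e-01,  9.20778148e-03,
         1.88510505e+02],
       [-6.12406333e-01, -4.47145357e-01,  6.51935207e-01,
         3.01507726e+02],
       [ 5.33645052e-01,  3.74602798e-01,  7.58218770e-01,
        -1.20794502e+03],
       [ 0.00000000e+00,  0.00000000e+00,  0.00000000e+00,
         1.00000000e+00]])}
```

View pics/scene0.png

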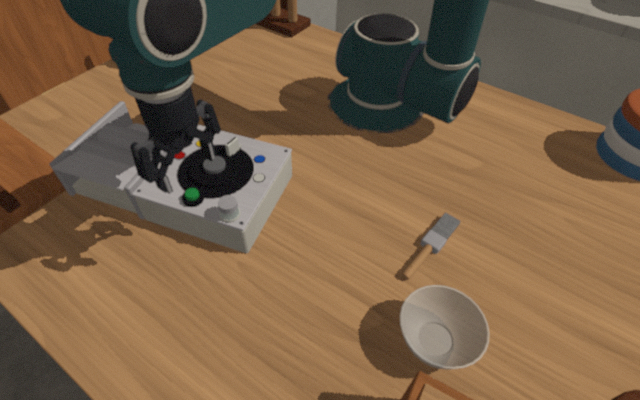

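View pics/wrist0.png

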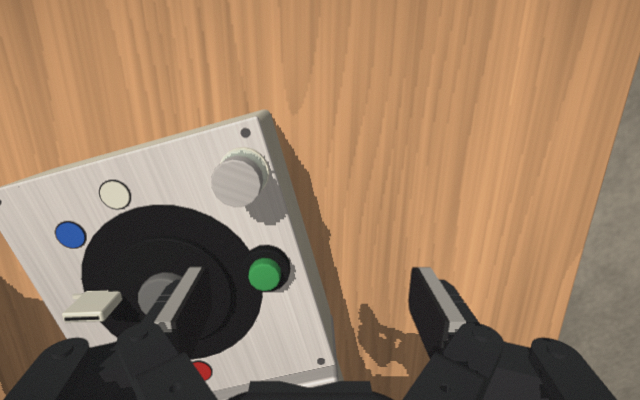

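The wrist view shows the white spot at (115,195), blue at (70,235), red at (205,370) and the button at (264,274). The tab is at about (95,305), pointing to the front, and the tin is at (237,180). In the scene view, red is the outermost spot on the right.

```bash
cat > h.py <<'E'
import cv2,numpy as np
from scipy.optimize import least_squares
def ray(m,uv):
    K=m['K'];x=np.array([(uv[0]-K[0,2])/K[0,0],(uv[1]-K[1,2])/K[1,1]]);s=x.copy()
    for _ in range(10): s=x/(1+float(m['k1'])*(s@s))
    T=m['world_to_cam'];R=T[:3,:3];return -R.T@T[:3,3],R.T@np.array([s[0],-s[1],-1])
def onz(m,uv,z): c,r=ray(m,uv);return c+r*(z-c[2])/r[2]
def atd(m,uv,d): c,r=ray(m,uv);return c+r*d
def blobs(p,lo,hi,amin=25):
    M=cv2.inRange(cv2.cvtColor(p,cv2.COLOR_RGB2HSV),np.array(lo),np.array(hi))
    n,L,st,ce=cv2.connectedComponentsWithStats(M)
    return [(ce[i].round(1),st[i].tolist(),L==i) for i in range(1,n) if st[i,4]>amin]
COL=dict(red=((0,150,80),(8,255,255)),blue=((105,120,60),(125,255,255)),yellow=((20,140,120),(32,255,255)),green=((60,120,40),(85,255,255)))
def report(m,p,d):
    for k,(lo,hi) in COL.items():
        for c,st,L in blobs(p,lo,hi):
            dd=d[L];dd=dd[dd>0]
            print(k,c,st,'plane',onz(m,c,91.6)[:2].round(1),'depth',atd(m,c,np.median(dd)).round(1) if len(dd) else None)
E
python3 - <<'E'
from h import *
for n in("scene","wrist"):
    m=np.load(f"{n}0.npz");print(n);report(m,m['p'],m['d'])
    if n=="wrist":
        for nm,uv in dict(white=(115,195),topplate=(180,185),tabtop=(85,314),hub=(155,290)).items(): print(nm,atd(m,uv,m['d'][uv[1],uv[0]]).round(1))
        print(m['world_to_cam'].round(3))
E
```

```text
scene
red [179.2 155. ] [174, 152, 11, 7, 45] plane [ 561.  -203.1] depth [ 562.  -201.3   93.3]
blue [259.2 158.5] [255, 156, 10, 6, 50] plane [462.6 -48.7] depth [463.6 -47.7  93. ]
green [191.8 193.6] [184, 187, 16, 14, 175] plane [626.3 -92.5] depth [635.9 -76.3 110.8]
wrist
red [202.9 369.5] [193, 362, 18, 18, 195] plane [ 564.2 -200.2] depth [ 564.7 -198.9   92.9]
blue [ 69.9 234.5] [56, 222, 29, 26, 571] plane [462.  -47.6] depth [463.  -47.   92.9]
green [264.1 274.1] [248, 258, 33, 33, 847] plane [632.  -88.3] depth [635.1 -75.8 112.3]
white [508.9 -10.4  92.6]
topplate [564.7  -1.8  91.8]
tabtop [ 488.8 -100.8  132. ]
hub [539.7 -90.8 113. ]
[[ 1.00000e+00 -1.00000e-03 -0.00000e+00 -6.74372e+02]
 [ 1.00000e-03  9.46000e-01 -3.25000e-01  4.18400e+01]
 [ 1.00000e-03  3.25000e-01  9.46000e-01 -3.81872e+02]
 [ 0.00000e+00  0.00000e+00  0.00000e+00  1.00000e+00]]
```

```bash
cat >> h.py <<'E'
def cloud(m,d,zlo,zhi,c,r):
    v,u=np.nonzero(d>0);K=m['K']
    x=np.stack([(u-K[0,2])/K[0,0],(v-K[1,2])/K[1,1]],1);s=x.copy()
    for _ in range(6): s=x/(1+float(m['k1'])*(s**2).sum(1,keepdims=True))
    dd=d[v,u];P=np.c_[s[:,0]*dd,-s[:,1]*dd,-dd];T=m['world_to_cam'];W=(P-T[:3,3])@T[:3,:3]
    k=(W[:,2]>zlo)&(W[:,2]<zhi)&(np.hypot(W[:,0]-c[0],W[:,1]-c[1])<r);return W[k]
def line(W,c):
    o,q=W[:,:2].mean(0),np.linalg.svd(W[:,:2]-W[:,:2].mean(0))[2] if len(W)<2000 else np.linalg.eigh(np.cov(W[:,:2].T))[1].T[::-1]
    a=q[0]*np.sign(q[0]@(o-c));r=(W[:,:2]-c)@a
    return o.round(1),'angle',np.arctan2(a[1],a[0]).round(3),'from axis',np.arctan2(*(o-c)[::-1]).round(3),'r',np.percentile(r,[2,98]).round(1)
E
python3 - <<'E'
from h import *
m=np.load("wrist0.npz")
B,W,R,G=map(np.array,((463,-47.3),(509,-10.4),(565,-199.5),(635.1,-75.9)))
f=lambda c:[np.hypot(*(B-c))-100,np.hypot(*(W-c))-100,.5*(np.hypot(*(R-c))-100),np.hypot(*(G-c))-92]
s=least_squares(f,(546,-102));c=s.x;print(c,s.fun,[np.arctan2(*(q-c)[::-1]) for q in(B,W,R,G)])
H=cloud(m,m['d'],110,116,c,35);print('hub',len(H),H.min(0),H.max(0))
T=cloud(m,m['d'],127,136,(488,-102),32);print('tab',len(T),T.min(0),T.max(0),line(T,c))
E
```

```text
[ 546.86087973 -102.36578632] [ 0.32391525 -0.54572876 -0.59331232  0.12263669] [np.float64(2.5605689284896784), np.float64(1.9613347062096396), np.float64(-1.386179908734466), np.float64(0.2913949330486075)]
hub 697 [ 522.43095279 -115.89769881  110.03160477] [556.81302598 -78.89838294 115.19179164]
tab 502 [ 468.26606706 -109.90477032  127.02544826] [503.09999651 -98.46814897 133.616291  ] (array([ 486.4, -103.1]), 'angle', np.float64(-3.128), 'from axis', np.float64(-3.13), 'r', array([44.9, 77.7]))
```

Call:
{"api": "apply_moves", "payload": {"series": [{"dp": [-1.71,-3.14,0],"delta_rot": [0,0,0],"claw": -0.1},{"dp": [-1.71,-3.14,0],"delta_rot": [0,0,0],"claw": -0.1},{"dp": [-1.71,-3.14,0],"delta_rot": [0,0,0],"claw": -0.1},{"dp": [-1.71,-3.14,0],"delta_rot": [0,0,0],"claw": -0.1},{"dp": [-1.71,-3.14,0],"delta_rot": [0,0,0],"claw": -0.1},{"dp": [-1.71,-3.14,0],"delta_rot": [0,0,0],"claw": -0.1},{"dp": [0,0,0],"delta_rot": [0,0,0.12],"claw": -0.1},{"dp": [0,0,0],"delta_rot": [0,0,0.12],"claw": -0.1},{"dp": [0,0,0],"delta_rot": [0,0,0.12],"claw": -0.1},{"dp": [0,0,0],"delta_rot": [0,0,0.12],"claw": -0.1},{"dp": [0,0,0],"delta_rot": [0,0,0.12],"claw": -0.1},{"dp": [0,0,0],"delta_rot": [0,0,0.12],"claw": -0.1},{"dp": [0,0,0],"delta_rot": [0,0,0.12],"claw": -0.1},{"dp": [0,0,0],"delta_rot": [0,0,0.12],"claw": -0.1},{"dp": [0,0,0],"delta_rot": [0,0,0.12],"claw": -0.1},{"dp": [0,0,0],"delta_rot": [0,0,0.12],"claw": -0.1},{"dp": [0,0,0],"delta_rot": [0,0,0.12],"claw": -0.1},{"dp": [0,0,0],"delta_rot": [0,0,0.12],"claw": -0.1},{"dp": [0,0,0],"delta_rot": [0,0,0.12],"claw": -0.1},{"dp": [0,0,0],"delta_rot": [0,0,0],"claw": -0.1}]}}

```text
t: 1.77
tool_pos: [486.5, -102.6, 231.0]
ee_rot: [[1.0, 0.005, -0.0], [0.005, -1.0, 0.0], [-0.0, -0.0, -1.0]]
ft_force: [-0.9, 0.0, 0.7]
opening: 0.448
grasp_force: 0.0
```

```bash
cat > look.py <<'E'
import sys
from station import *
from h import *
s=sense();m=camera_model("wrist");p,d=read_camera("wrist");n=sys.argv[1]
cv2.imwrite(f"pics/{n}.png",p[:,:,::-1]);np.savez(n+".npz",p=p,d=d,**m)
print(s['t'],s['tool_pos'].round(1),s['ee_rot'].round(3),s['opening'],s['ft_force'].round(1));report(m,p,d)
E
python3 look.py w1
```

```text
1.7667 [ 486.5 -102.6  231. ] [[ 1.     0.005 -0.   ]
 [ 0.005 -1.     0.   ]
 [-0.    -0.    -1.   ]] 0.44820176422387903 [-0.9  0.   0.7]
red [438.   91.3] [423, 75, 31, 33, 789] plane [ 560.6 -202.1] depth [ 560.7 -201.7   92.7]
blue [246.4 208.8] [233, 196, 28, 27, 594] plane [462.6 -47.8] depth [463.  -48.   92.6]
yellow [418.3 165. ] [404, 151, 30, 29, 684] plane [ 502.1 -193.1] depth [ 502.3 -192.7   92.6]
```

View pics/w1.png

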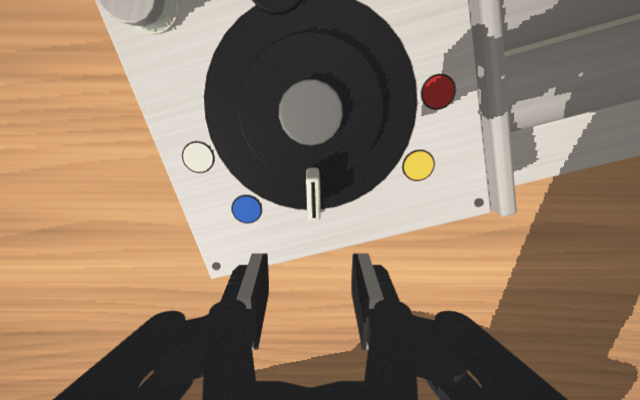

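```bash
python3 - <<'E'
from h import *
m=np.load("w1.npz")
w=atd(m,(198.5,157),m['d'][157,198]);print(w)
B,W,R,Y=map(np.array,((462.9,-47.9),w[:2],(560.7,-201.9),(502.2,-192.9)))
f=lambda c:[np.hypot(*(q-c))-100 for q in (B,W,R,Y)]
s=least_squares(f,(546,-102));c=s.x;print(c,s.fun,[np.arctan2(*(q-c)[::-1]).round(3) for q in(B,W,R,Y)])
H=cloud(m,m['d'],110,116,c,28);print('hub',len(H),(H.min(0)+H.max(0))/2,np.ptp(H,0))
T=cloud(m,m['d'],127,136,(486,-102),32);print('tab',len(T),T.min(0),T.max(0),line(T,c))
E
```

```text
[508.13859188 -10.69056271  91.14076103]
[ 546.2733054 -103.0702579] [-0.02567624 -0.05869493 -0.12283825  0.05917656] [np.float64(2.557), np.float64(1.962), np.float64(-1.426), np.float64(-2.027)]
hub 3280 [ 546.16591551 -103.09385916  112.94364745] [46.74626519 46.82283266  5.86488954]
tab 582 [ 468.85740471 -110.57724311  127.07552888] [502.48959404 -99.96416965 134.33654794] (array([ 486.6, -105.1]), 'angle', np.float64(-3.112), 'from axis', np.float64(-3.108), 'r', array([44.2, 76.3]))
```

The tab is now dead ahead at (313,195) with the gripper open around its line. Red is at (438,91) and the hub at (310,112). Next I lower the fingers to straddle the tab.

Call:
{"api": "apply_moves", "payload": {"series": [{"dp": [-0.1,0.24,3.0],"claw": -0.1},{"dp": [0,0,3.5],"claw": -0.1},{"dp": [0,0,3.0],"claw": -0.1},{"dp": [0,0,1.6],"claw": -0.1},{"dp": [0,0,1.0],"claw": -0.1},{"dp": [0,0,0.2],"claw": -0.1},{"dp": [0,0,0],"claw": -0.1}]}}

```text
validation failed for argument at $.se...
```

```bash
python3 look.py w2
```

```text
1.8167 [ 486.5 -102.6  231.1] [[ 1.     0.013 -0.   ]
 [ 0.013 -1.     0.   ]
 [-0.    -0.    -1.   ]] 0.44894152635107326 [ 0.7 -0.6  0.8]
red [438.6  92.3] [424, 77, 31, 32, 778] plane [ 560.7 -202.1] depth [ 560.7 -201.7   92.7]
blue [246.1 208.4] [232, 196, 29, 26, 595] plane [462.6 -47.7] depth [462.9 -47.9  92.6]
yellow [418.3 165.9] [404, 152, 30, 29, 684] plane [ 502. -193.] depth [ 502.3 -192.7   92.6]
```

View pics/w2.png

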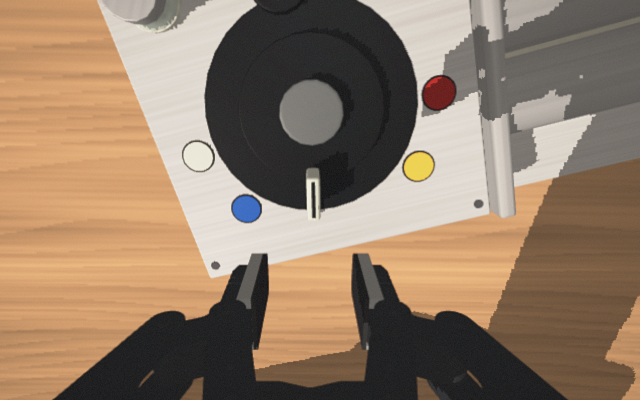

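The call was refused, apparently because every row needs `delta_rot`, so the view hasn't changed: tab at (313,195), red at (438,92). I'm sending it again in full.

Call:
{"api": "apply_moves", "payload": {"series": [{"dp": [-0.1,0.24,3.0],"delta_rot": [0,0,0],"claw": -0.1},{"dp": [0,0,3.5],"delta_rot": [0,0,0],"claw": -0.1},{"dp": [0,0,3.0],"delta_rot": [0,0,0],"claw": -0.1},{"dp": [0,0,1.6],"delta_rot": [0,0,0],"claw": -0.1},{"dp": [0,0,1.0],"delta_rot": [0,0,0],"claw": -0.1},{"dp": [0,0,0.2],"delta_rot": [0,0,0],"claw": -0.1},{"dp": [0,0,0],"delta_rot": [0,0,0],"claw": -0.1}]}}

```text
t: 2.45
tool_pos: [485.8, -105.0, 108.6]
ee_rot: [[1.0, 0.013, -0.0], [0.013, -1.0, 0.0], [-0.0, -0.0, -1.0]]
ft_force: [0.7, -0.1, 1.4]
opening: 0.449
grasp_force: 0.0
```

```bash
python3 look.py w3
```

```text
2.45 [ 485.8 -105.   108.6] [[ 1.     0.013 -0.   ]
 [ 0.013 -1.     0.   ]
 [-0.    -0.    -1.   ]] 0.44938050154542103 [ 0.7 -0.1  1.4]
red [531.1 101.1] [503, 73, 57, 57, 2454] plane [ 560.6 -202.5] depth [ 560.7 -201.7   92.8]
blue [201.  288.3] [178, 269, 47, 40, 1437] plane [462.4 -47.3] depth [463.2 -47.7  92.8]
yellow [486.5 223.4] [462, 201, 50, 46, 1764] plane [ 501.7 -193.3] depth [ 502.2 -192.6   92.8]
```

View pics/w3.png

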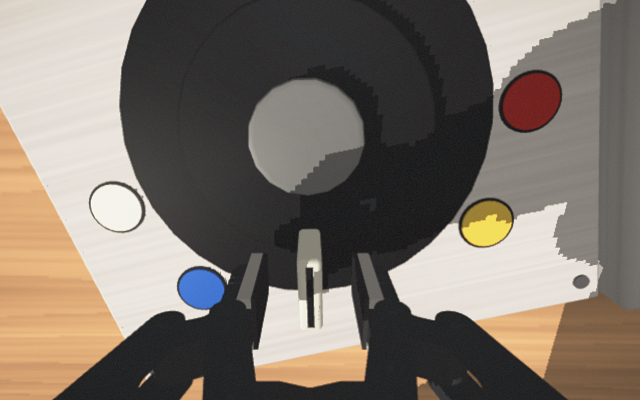

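The fingers straddle the tab, which is at (311,285) midway between the pads, and nothing is touching. Now I push along the arc.

Call:
{"api": "apply_moves", "payload": {"series": [{"dp": [0,0.5,0],"delta_rot": [0,0,0],"claw": -0.1},{"dp": [0,0.5,0],"delta_rot": [0,0,0],"claw": -0.1},{"dp": [0,0.3,0],"delta_rot": [0,0,0],"claw": -0.1},{"dp": [0.095,0.363,0],"delta_rot": [0,0,-0.06],"claw": -0.1},{"dp": [0.095,0.363,0],"delta_rot": [0,0,-0.06],"claw": -0.1},{"dp": [0.095,0.363,0],"delta_rot": [0,0,-0.06],"claw": -0.1},{"dp": [0.095,0.363,0],"delta_rot": [0,0,-0.06],"claw": -0.1},{"dp": [0.095,0.363,0],"delta_rot": [0,0,-0.06],"claw": -0.1},{"dp": [0.095,0.363,0],"delta_rot": [0,0,-0.06],"claw": -0.1},{"dp": [0.095,0.363,0],"delta_rot": [0,0,-0.06],"claw": -0.1},{"dp": [0.095,0.363,0],"delta_rot": [0,0,-0.06],"claw": -0.1},{"dp": [0.095,0.363,0],"delta_rot": [0,0,-0.06],"claw": -0.1},{"dp": [0.095,0.363,0],"delta_rot": [0,0,-0.06],"claw": -0.1}]}}

```text
t: 3.58
tool_pos: [505.0, -150.1, 108.8]
ee_rot: [[0.818, 0.576, 0.001], [0.576, -0.818, 0.001], [0.001, -0.0, -1.0]]
ft_force: [-0.2, 4.1, -0.3]
opening: 0.449
grasp_force: 1.3
```

```bash
cat > tab.py <<'E'
import sys
from h import *
m=np.load(sys.argv[1]+".npz");c=np.array([546.2,-103.1]);a=float(sys.argv[2])
T=cloud(m,m['d'],127,135,c+61*np.array([np.cos(a),np.sin(a)]),20)
# whitish pixels only would exclude fingers; keep points at tab-top height near the tab
print('tab',len(T),line(T,c))
p=c+61*np.array([np.cos(a),np.sin(a)])
E
python3 look.py w4; python3 tab.py w4 -2.5
```

```text
3.5833 [ 505.  -150.1  108.8] [[ 0.818  0.576  0.001]
 [ 0.576 -0.818  0.001]
 [ 0.001 -0.    -1.   ]] 0.44937236712788947 [-0.2  4.1 -0.3]
red [459.  221.9] [434, 200, 51, 45, 1778] plane [ 560.6 -202.2] depth [ 560.7 -201.5   92.8]
blue [ 88. 206.] [62, 183, 53, 47, 1903] plane [462.2 -47.3] depth [462.9 -47.6  92.6]
yellow [350.9 298.8] [349, 290, 5, 18, 52] plane [ 493.6 -185.4] depth [ 494.3 -184.6   93. ]
tab 2209 (array([ 498.1, -135.6]), 'angle', np.float64(-2.399), 'from axis', np.float64(-2.547), 'r', array([43.7, 75.5]))
```

View pics/w4.png

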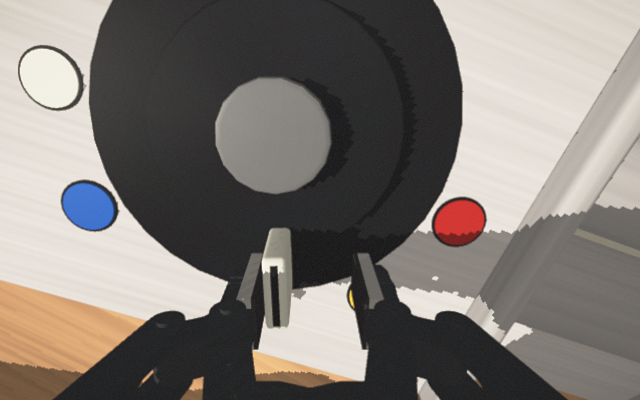

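The pad is pushing the tab cleanly: tab at (277,280), red at (459,222), force about 4 N. I'll continue most of the way.

Call:
{"api": "apply_moves", "payload": {"series": [{"dp": [0.095,0.363,0],"delta_rot": [0,0,-0.06],"claw": -0.1},{"dp": [0.095,0.363,0],"delta_rot": [0,0,-0.06],"claw": -0.1},{"dp": [0.095,0.363,0],"delta_rot": [0,0,-0.06],"claw": -0.1},{"dp": [0.095,0.363,0],"delta_rot": [0,0,-0.06],"claw": -0.1},{"dp": [0.095,0.363,0],"delta_rot": [0,0,-0.06],"claw": -0.1},{"dp": [0.095,0.363,0],"delta_rot": [0,0,-0.06],"claw": -0.1},{"dp": [0.095,0.363,0],"delta_rot": [0,0,-0.06],"claw": -0.1},{"dp": [0.095,0.363,0],"delta_rot": [0,0,-0.06],"claw": -0.1},{"dp": [0.095,0.363,0],"delta_rot": [0,0,-0.06],"claw": -0.1},{"dp": [0.095,0.363,0],"delta_rot": [0,0,-0.06],"claw": -0.1},{"dp": [0.095,0.363,0],"delta_rot": [0,0,-0.06],"claw": -0.1},{"dp": [0.095,0.363,0],"delta_rot": [0,0,-0.06],"claw": -0.1},{"dp": [0.095,0.363,0],"delta_rot": [0,0,-0.06],"claw": -0.1},{"dp": [0.095,0.363,0],"delta_rot": [0,0,-0.06],"claw": -0.1},{"dp": [0.095,0.363,0],"delta_rot": [0,0,-0.06],"claw": -0.1},{"dp": [0,0,0],"delta_rot": [0,0,0],"claw": -0.1}]}}

```text
t: 4.97
tool_pos: [557.2, -165.2, 108.5]
ee_rot: [[0.058, 0.998, 0.0], [0.998, -0.058, -0.0], [0.0, 0.0, -1.0]]
ft_force: [0.2, 0.4, 0.5]
opening: 0.453
grasp_force: 0.0
```

```bash
cat > tab.py <<'E'
import sys
from h import *
# tab angle from the black line along its top (z=130): dark pixels inside the white tab blob
m=np.load(sys.argv[1]+".npz");c=np.array([546.2,-103.1]);p=m['p']
h=cv2.cvtColor(p,cv2.COLOR_RGB2HSV);M=((h[...,2]>110)&(h[...,1]<60)).astype(np.uint8)
n,L,st,ce=cv2.connectedComponentsWithStats(M)
for i in range(1,n):
    if not 300<st[i,4]<6000: continue
    C=cv2.convexHull(np.argwhere(L==i)[:,::-1].astype(np.int32));F=cv2.fillConvexPoly(np.zeros_like(M),C,1)
    Q=cv2.morphologyEx(((F>0)&(h[...,2]<70)).astype(np.uint8),cv2.MORPH_OPEN,np.ones((3,3)))
    k,l,s2,_=cv2.connectedComponentsWithStats(Q)
    if k<2: continue
    j=1+np.argmax(s2[1:,4])
    if s2[j,4]<60: continue
    W=np.array([onz(m,(u,v),130.) for v,u in np.argwhere(l==j)])
    print(ce[i].round(),st[i,4],s2[j],line(W,c))
E
python3 tab.py w3;python3 tab.py w4;python3 look.py w5; python3 tab.py w5
```

```text
4.9667 [ 557.2 -165.2  108.5] [[ 0.058  0.998  0.   ]
 [ 0.998 -0.058 -0.   ]
 [ 0.     0.    -1.   ]] 0.4528063921922167 [0.2 0.4 0.5]
red [320.2 310.3] [298, 292, 45, 38, 1324] plane [ 560.4 -202.3] depth [ 560.4 -201.3   92.8]
blue [61.3 15.5] [27, 0, 64, 37, 1871] plane [461.7 -51.8] depth [462.4 -52.   92.8]
yellow [204.8 297.5] [188, 282, 37, 36, 878] plane [ 498.6 -190.2] depth [ 499.1 -189.4   92.8]
green [499.8  56.1] [458, 17, 85, 79, 5174] plane [643.2 -77.9] depth [632.5 -78.4 112.8]
```

View pics/w5.png

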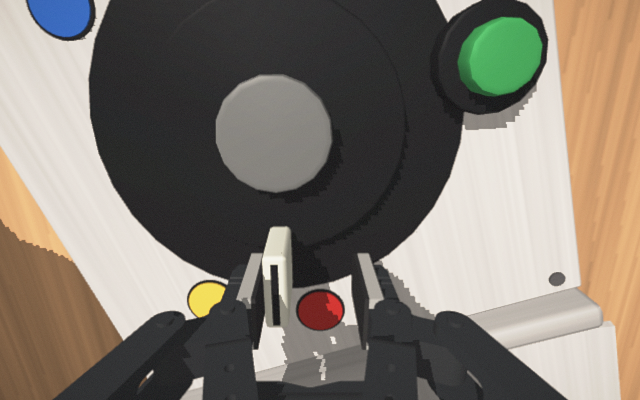

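The tab is at (277,280), with its black line from (273,265) to (276,325), and red is at (320,310). A bit more push is needed, so I'll measure the line within a small region.

```bash
cat > tab.py <<'E'
import sys
from h import *
# black line on the tab's top (z=130): dark pixels inside white runs in ROI u0,u1,v0,v1
m=np.load(sys.argv[1]+".npz");c=np.array([546.2,-103.1]);u0,u1,v0,v1=map(int,sys.argv[2:6])
g=cv2.cvtColor(m['p'],cv2.COLOR_RGB2GRAY)[v0:v1,u0:u1];W=[]
for i,r in enumerate(g):
    b=np.nonzero(r>110)[0]
    if len(b)<3: continue
    k=[j for j in range(b[0],b[-1]) if r[j]<70]
    if 3<=len(k)<=12: W.append(onz(m,(u0+np.mean(k),v0+i),130.))
print(len(W),line(np.array(W),c),'start',W[0].round(1),'end',W[-1].round(1))
E
python3 tab.py w3 296 326 262 325; python3 tab.py w4 262 294 265 322; python3 tab.py w5 263 292 265 322
```

```text
57 (array([ 484.6, -105.2]), 'angle', np.float64(-3.098), 'from axis', np.float64(-3.108), 'r', array([49. , 74.8])) start [ 497.8 -104.6  130. ] end [ 470.9 -105.9  130. ]
55 (array([ 496.3, -138.5]), 'angle', np.float64(-2.517), 'from axis', np.float64(-2.524), 'r', array([49. , 73.8])) start [ 506.6 -131.2  130. ] end [ 485.6 -146.2  130. ]
56 (array([ 542.6, -164.3]), 'angle', np.float64(-1.617), 'from axis', np.float64(-1.63), 'r', array([48.9, 74.1])) start [ 543.2 -151.4  130. ] end [ 541.9 -177.7  130. ]
```

Call:
{"api": "apply_moves", "payload": {"series": [{"dp": [0.095,0.363,0],"delta_rot": [0,0,-0.06],"claw": -0.1},{"dp": [0.095,0.363,0],"delta_rot": [0,0,-0.06],"claw": -0.1},{"dp": [0.047,0.182,0],"delta_rot": [0,0,-0.03],"claw": -0.1},{"dp": [0.047,0.182,0],"delta_rot": [0,0,-0.03],"claw": -0.1},{"dp": [0.024,0.1,0],"delta_rot": [0,0,-0.016],"claw": -0.1},{"dp": [0,0,0],"delta_rot": [0,0,0],"claw": -0.1},{"dp": [0,0,0],"delta_rot": [0,0,0],"claw": -0.1}]}}

```text
t: 5.6
tool_pos: [568.7, -162.0, 108.4]
ee_rot: [[-0.133, 0.991, 0.0], [0.991, 0.133, -0.0], [-0.0, 0.0, -1.0]]
ft_force: [-1.3, 0.2, 0.9]
opening: 0.448
grasp_force: 0.4
```

```bash
python3 look.py w6; python3 tab.py w6 263 292 265 322
```

```text
5.6 [ 568.7 -162.   108.4] [[-0.133  0.991  0.   ]
 [ 0.991  0.133 -0.   ]
 [-0.     0.    -1.   ]] 0.4482079644635392 [-1.3  0.2  0.9]
red [295.2 316.4] [273, 297, 35, 36, 566] plane [ 565.8 -203.4] depth [ 565.7 -202.5   92.8]
yellow [177.9 287.3] [155, 267, 47, 41, 1483] plane [ 501.5 -193.1] depth [ 501.9 -192.3   92.7]
green [502.7 102.7] [463, 66, 81, 74, 4623] plane [643.6 -78.2] depth [632.4 -78.3 112.5]
56 (array([ 553.9, -163.8]), 'angle', np.float64(-1.438), 'from axis', np.float64(-1.444), 'r', array([48.8, 74. ])) start [ 552.3 -151.   130. ] end [ 555.9 -177.   130. ]
```

Call:
{"api": "apply_moves", "payload": {"series": [{"dp": [0.019,0.073,0],"delta_rot": [0,0,-0.012],"claw": -0.1},{"dp": [0,0,0],"delta_rot": [0,0,0],"claw": -0.1},{"dp": [0,-0.3,0],"delta_rot": [0,0,0],"claw": -0.1},{"dp": [0,-0.5,0],"delta_rot": [0,0,0],"claw": -0.1},{"dp": [0,-0.5,0],"delta_rot": [0,0,0],"claw": -0.1},{"dp": [0,0,0],"delta_rot": [0,0,0],"claw": -0.1},{"dp": [0,0,-1.5],"delta_rot": [0,0,0],"claw": -0.1},{"dp": [0,0,-2.5],"delta_rot": [0,0,0],"claw": -0.1},{"dp": [0,0,-3],"delta_rot": [0,0,0],"claw": -0.1},{"dp": [0,0,-3],"delta_rot": [0,0,0],"claw": -0.1},{"dp": [0,0,-2],"delta_rot": [0,0,0],"claw": -1},{"dp": [0,0,0],"delta_rot": [0,0,0],"claw": -1}]}}

```text
t: 6.65
tool_pos: [557.6, -163.8, 233.5]
ee_rot: [[-0.147, 0.989, 0.006], [0.989, 0.147, -0.002], [-0.003, 0.006, -1.0]]
ft_force: [-0.5, -1.0, -0.1]
opening: 0.178
grasp_force: 0.0
```

```bash
python3 look.py w7; python3 tab.py w7 290 330 150 230
```

```text
6.65 [ 557.6 -163.8  233.5] [[-0.147  0.989  0.006]
 [ 0.989  0.147 -0.002]
 [-0.003  0.006 -1.   ]] 0.17769074713464625 [-0.5 -1.  -0.1]
red [305.5 224.2] [293, 213, 27, 23, 462] plane [ 560.3 -203.6] depth [ 560.2 -203.2   92.7]
blue [202.8  13.5] [186, 0, 34, 31, 885] plane [462.5 -49. ] depth [462.8 -49.1  92.7]
yellow [240.9 204.2] [227, 191, 29, 27, 602] plane [ 501.8 -192.9] depth [ 502.  -192.6   92.5]
green [428.9  92.6] [409, 73, 41, 40, 1268] plane [640.2 -78.5] depth [633.1 -78.7 112.7]
43 (array([ 558.7, -172.3]), 'angle', np.float64(-1.194), 'from axis', np.float64(-1.393), 'r', array([51.7, 87.7])) start [ 553.9 -155.   130. ] end [ 567.5 -189.8  130. ]
```

View pics/w7.png

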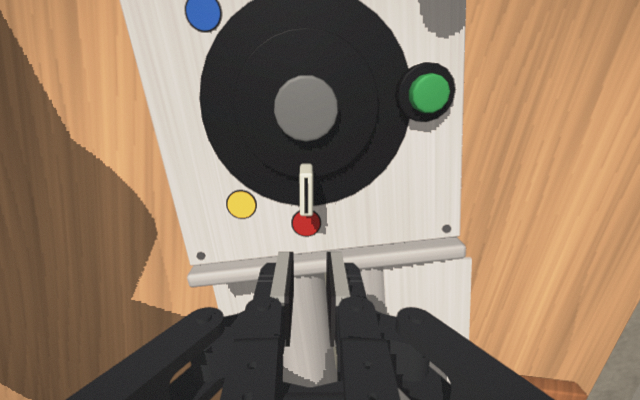

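The tab's line runs from (306,178) to (306,213), straight at the red spot at (305,224), with the fingers clear. The button is at (430,93). I'll check the angle on the line alone, then go above the button.

```bash
python3 tab.py w7 297 316 178 212
```

```text
28 (array([ 555.4, -165.5]), 'angle', np.float64(-1.428), 'from axis', np.float64(-1.425), 'r', array([52.9, 73.5])) start [ 553.9 -155.   130. ] end [ 556.9 -176.2  130. ]
```

Call:
{"api": "apply_moves", "payload": {"series": [{"dp": [1.82,2.22,0],"delta_rot": [0,0,0],"claw": -1},{"dp": [1.82,2.22,0],"delta_rot": [0,0,0],"claw": -1},{"dp": [1.82,2.22,0],"delta_rot": [0,0,0],"claw": -1},{"dp": [1.82,2.22,0],"delta_rot": [0,0,0],"claw": -1},{"dp": [0,0,2],"delta_rot": [0,0,0],"claw": -1},{"dp": [0,0,3],"delta_rot": [0,0,0],"claw": -1},{"dp": [0,0,3],"delta_rot": [0,0,0],"claw": -1},{"dp": [0,0,1.5],"delta_rot": [0,0,0],"claw": -1},{"dp": [0,0,0],"delta_rot": [0,0,0],"claw": -1},{"dp": [0,0,0],"delta_rot": [0,0,0],"claw": -1}]}}

```text
t: 7.53
tool_pos: [633.4, -78.4, 133.1]
ee_rot: [[-0.147, 0.989, -0.001], [0.989, 0.147, 0.0], [0.0, -0.001, -1.0]]
ft_force: [0.2, -0.2, 1.1]
opening: 0.001
grasp_force: 0.0
```

```bash
python3 look.py w8
```

```text
7.5333 [633.4 -78.4 133.1] [[-0.147  0.989 -0.001]
 [ 0.989  0.147  0.   ]
 [ 0.    -0.001 -1.   ]] 0.0006487636227873809 [ 0.2 -0.2  1.1]
blue [  8.2 137.2] [0, 113, 21, 45, 699] plane [468.2 -48.4] depth [469.1 -48.1  92.7]
yellow [ 88.4 360.6] [70, 346, 38, 30, 890] plane [ 501.3 -193.2] depth [ 502.  -192.    92.7]
green [312.9 237.7] [287, 217, 52, 46, 1626] plane [635.6 -82.8] depth [633.9 -73.1 112.1]
```

View pics/w8.png

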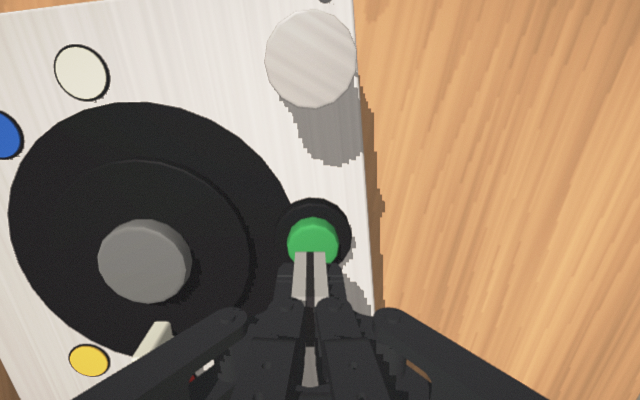

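The closed fingertips at (310,255) are over the green button at (313,238), clear of the tin at (310,58). The tab angle is -1.426, which matches red. Now I press slowly.

Call:
{"api": "apply_moves", "payload": {"series": [{"dp": [0,0.1,1.2],"delta_rot": [0,0,0],"claw": -1},{"dp": [0,0,0.8],"delta_rot": [0,0,0],"claw": -1},{"dp": [0,0,0.3],"delta_rot": [0,0,0],"claw": -1},{"dp": [0,0,0.2],"delta_rot": [0,0,0],"claw": -1},{"dp": [0,0,0.2],"delta_rot": [0,0,0],"claw": -1},{"dp": [0,0,0],"delta_rot": [0,0,0],"claw": -1},{"dp": [0,0,0],"delta_rot": [0,0,0],"claw": -1}]}}

```text
t: 8.17
tool_pos: [634.7, -78.2, 106.7]
ee_rot: [[-0.147, 0.989, 0.0], [0.989, 0.147, -0.0], [-0.0, 0.0, -1.0]]
ft_force: [-1.3, -0.6, 4.1]
opening: -0.001
grasp_force: 2.2
```

Call:
{"api": "apply_moves", "payload": {"series": [{"dp": [0,0,0.1],"delta_rot": [0,0,0],"claw": -1},{"dp": [0,0,0.1],"delta_rot": [0,0,0],"claw": -1},{"dp": [0,0,0],"delta_rot": [0,0,0],"claw": -1},{"dp": [0,0,0],"delta_rot": [0,0,0],"claw": -1}]}}

```text
t: 8.5
tool_pos: [634.8, -78.2, 105.9]
ee_rot: [[-0.147, 0.989, 0.001], [0.989, 0.147, -0.0], [-0.0, 0.001, -1.0]]
ft_force: [-6.7, 0.3, 14.6]
opening: 0.001
grasp_force: 7.6
```

The force passed 5 N and then rose stiffly at z = 106 mm, about 6 mm below the button's top, so the button is on its stop. I'm lifting off.

Call:
{"api": "apply_moves", "payload": {"series": [{"dp": [0,0,-0.5],"delta_rot": [0,0,0],"claw": -1},{"dp": [0,0,-1.5],"delta_rot": [0,0,0],"claw": -1},{"dp": [0,0,-3],"delta_rot": [0,0,0],"claw": -1},{"dp": [0,0,-3],"delta_rot": [0,0,0],"claw": -1},{"dp": [0,0,-3],"delta_rot": [0,0,0],"claw": -1},{"dp": [-1.8,-2.2,0],"delta_rot": [0,0,0],"claw": -1},{"dp": [-1.8,-2.2,0],"delta_rot": [0,0,0],"claw": -1},{"dp": [-1.8,-2.2,0],"delta_rot": [0,0,0],"claw": -1},{"dp": [-1.8,-2.2,0],"delta_rot": [0,0,0],"claw": -1},{"dp": [0,0,0],"delta_rot": [0,0,0],"claw": -1},{"dp": [0,0,0],"delta_rot": [0,0,0],"claw": -1}]}}

```text
t: 9.42
tool_pos: [557.7, -163.2, 215.3]
ee_rot: [[-0.146, 0.989, 0.001], [0.989, 0.146, -0.0], [-0.0, 0.001, -1.0]]
ft_force: [-0.8, 0.0, -0.7]
opening: 0.001
grasp_force: 0.0
```

```bash
python3 look.py w9; python3 tab.py w9 297 316 178 212
```

```text
9.4167 [ 557.7 -163.2  215.3] [[-0.146  0.989  0.001]
 [ 0.989  0.146 -0.   ]
 [-0.     0.001 -1.   ]] 0.0005355563343405273 [-0.8  0.  -0.7]
red [306.1 234.2] [292, 222, 29, 24, 503] plane [ 560.5 -203.9] depth [ 560.4 -203.4   92.7]
blue [196.2  12.5] [178, 0, 37, 29, 898] plane [462.7 -50. ] depth [463.1 -50.1  92.8]
yellow [237.5 212.8] [223, 199, 30, 28, 662] plane [ 501.8 -192.8] depth [ 501.9 -192.4   92.6]
green [437.9  94.6] [416, 74, 45, 42, 1453] plane [640.6 -78.3] depth [633.  -78.5 112.7]
25 (array([ 554.4, -159.6]), 'angle', np.float64(-1.43), 'from axis', np.float64(-1.427), 'r', array([48.6, 65.6])) start [ 553.2 -150.9  130. ] end [ 555.7 -168.4  130. ]
```

View pics/w9.png

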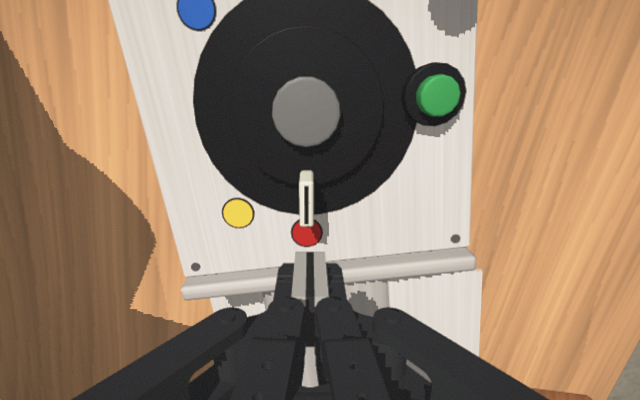

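The tab at (306,200) points at the red spot at (306,234). The button at (438,95) is back up at its original height, and nothing is touching.

```bash
python3 -c "from station import *; print(ticket.job_done())"
```

```text
the job is handed in; nothing more can be done
None
```

The selector points at the red spot, the start button was then pressed fully down and came back up, and the job was handed in at about 9.5 s without the tin, bowl or brush being touched.

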